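Push the hex key case home against the batten and the toolbox

ROBOT

A 7-joint arm with a two-finger parallel gripper is mounted at the origin on the work surface. World frame = base frame: x ahead of the robot, y to its left, z up, the work surface at z = 0. Lengths are in m, angles in rad, forces in N, time in s.
With the tool pointing down it reaches from about 0.425 to 1.025 m from the base axis. Payload 3.6 kg.
Tool frame: the origin (TCP) lies where the fingers leave the gripper's body, on its centre line; the fingertips stand 73 mm ahead of it and the grasp point (between the pads) lies 54 mm ahead of it (manip.tips_ahead is the distance from the TCP to the fingertips, in m); z points along the fingers, y is the line along which they close (so a half turn about z gives the same grasp; the last joint's range is limited). The gripper opens to 85 mm and grips with 20 to 120 N. Pads are 22 mm wide; open, the fingers measure 114 mm over their backs; the gripper's body (76 mm by 85 mm) begins 54 mm behind the grasp point. The pads swing forward as they close: fully open they stand 13 mm farther back than shut.
Start: joints at [-1.393, 0.591, 0.048, 1.609, -0.033, 0.943, -0.034], TCP at [0.194, 0.699, 0.304] pointing down, gripper open.
Joint ranges: [-2.69, 2.69], [-0.47, 2.24], [-1.27, 1.36], [0.19, 2.51], [-1.53, 4.68], [0.08, 2.07], [-3.09, 3.09]. Speed limits (rad/s): [2.57, 2.57, 3.14, 3.14, 3.14, 3.14, 3.14].

INTERFACE

Orientations are given as a rotation vector (axis times angle).
In Python, from cell import manip, vision, ticket gives the robot as it stands (manip), with the cameras (vision) and the job (ticket).
- The arm moves only by the tool send_path, called after "Emit:" as name(argument=value, ...), one argument or row to a line, values as JSON. Schema: {"type":"object","properties":{"steps":{"type":"array","items":{"type":"object","properties":{"tx":{"type":"number"},"ty":{"type":"number"},"tz":{"type":"number"},"rx":{"type":"number"},"ry":{"type":"number"},"rz":{"type":"number"}},"additionalProperties":false},"minItems":1,"maxItems":8},"finger_gap":{"type":"number"},"grip_force":{"type":"number"},"only":{"type":"string"},"quiet":{"type":"boolean"},"lines":{"type":"string"}},"required":["steps"],"additionalProperties":false}. steps is a list of rows, 1 to 8 of them, each an object with the fields tx, ty, tz (the shift in mm), rx, ry, rz (a rotation vector in units of 0.25 rad); a field left out counts as zero; each row is the pose to reach, as a shift and turn from the pose commanded when the call began, along the tool's axes at that moment; what a row does not reach only later rows make up. A row lasts 1/8 s, in which the tool goes at most 0.0625 m and 0.188 rad, less where a joint would pass 70% of its speed; a pose out of reach is approached as far as the arm can. finger_gap is the finger opening in m, set as the call begins (left out keeps the last). The fingers move at their own pace and stop on an object; grip_force is the grip in N (left out, the last holds). Time passes only in rows, so rows that do not move let the fingers close. The tool returns the time, the measured TCP pose, the force, the opening and the grip force at its end. only (a regular expression) keeps the lines of the reply that match it, lines (a string "A,B") keeps lines A to B, and quiet returns only ok. Input that does not fit is refused with a message, and nothing moves.
- manip.get_state(): the state, without advancing time (a new reading comes with each control period).
- vision.grab_frame(name): name is "scene" or "top"; returns the picture (400x640x3 uint8, red, green, blue); there is no depth.
- vision.camera_model(name): a dict with "fx", "fy", "cx", "cy" (pixels), "distortion" ([k1, k2, p1, p2, k3] as OpenCV has them; the pictures are not rectified), "extrinsics" (4x4, takes a point from world to camera coordinates). Camera axes: x right, y down, z forward; pixel columns grow to the right and rows downward; lengths in m; the calibration is good to about 2 mm. A picture is of the moment at which its call begins. camera_model takes no time and is no camera call.
- ticket.hand_in(): hands the job in; it is judged then, once.
The state is a dict: "time": time; "joint_positions": joint angles; "dq": joint speeds; "joint_torque": joint torques, N m; "tcp_pos": TCP position; "tool_rot": TCP orientation; "contact_force": force on the tool from outside, world axes, zero at the start; "ft_torque": the same for the moment, N m; "gripper_width": finger opening in m; "finger_force": force on a finger pad.
Only numpy, scipy, OpenCV 4.12 (cv2) and the standard library are available. Lean on these libraries where they do the work, as an engineer would, in place of code of your own. Each camera call takes 0.05 s, during which the arm holds its last target. There are 200 camera calls.

TASK

The cupboard door will not close past the silver hex key case. Push the case along the shelf until its long side lies flush against the wooden batten and its end is up against the side of the red toolbox, square in that corner. Only push it, without lifting or tipping it, and leave the toolbox, the saucer of screws, the bleed key and the oil can where they stand.

Things in the scene. Friction and masses are not known exactly. Their poses are not given: they have to be found in the camera images.
- case: Closed silver folding case of hex keys lying flat and loose on the shelf: a flat-sided block, 92 mm along its x, 140 mm along its y (the long sides face its +x and -x), 34 mm high, six dark L-shaped keys moulded on its lid. About 0.3 to 0.55 kg; slides under a push of some 3 to 9 N. Origin: centre of its underside. It starts about 5 to 10 cm on the robot's side of the batten, somewhat turned.
- batten: Straight wooden batten fixed to the shelf, 30 mm high, 18 mm thick, 720 mm long along its y. Origin on the shelf, at the middle of its near face (the face looking at the robot); its x points away from the robot, square to that face; its near face is the plane x = 0 of its frame.
- toolbox: Closed red plastic toolbox, full (6 kg; a push under about 20 N does not shift it), standing on the near side of the batten, square to it, near either the left or the right end. 260 mm along its x, 150 mm along its y, 130 mm high, black handle on top up to 166 mm. Flat upright sides at y = +75 and -75 mm of its frame; one of them faces the case. Origin: centre of its underside.
- saucer: White ceramic saucer of screws, 130 mm across, 18 mm high, loose, on the near side of the batten at the other end from the toolbox. Origin: centre of its underside. Leave alone.
- bleed_key: Chrome radiator bleed key, 51 mm long, 36 mm over the wings, 12 mm high, lying loose just behind the batten. Origin on the shelf under its middle. Leave alone.
- oil_can: Small blue can of oil, 48 mm across, 110 mm tall, standing loose behind the batten. Origin: centre of its underside. Leave alone.

How it is judged:
By the outcome, as a careful person would: the job done as asked, in the order asked, and still so for the second after the job is handed in, with the robot touching nothing.
It also fails if it takes over 51 s, if anything falls off the work surface, if the arm or the gripper's body presses on something with over 40 N, if the wrist force passes 120 N, or if a joint passes its speed limit or range.

## Working session

There is one attempt and no reset: what is moved stays moved. The work goes in short steps, Python scripts to look and compute and a tool call to move; the robot and the scene stay as the last step left them, time stands still between calls to the robot, and variables do not carry over. Pictures are saved under pics/ and viewed, at most 10 in all, crops included, and the job is handed in when it is done.

```bash
ls; mkdir -p pics; python3 - <<'E'
from cell import manip, vision, ticket
import cv2
for n in("scene","top"):
    cv2.imwrite(f"pics/{n}0.png",vision.grab_frame(n)[:,:,::-1])
    print(vision.camera_model(n))
print(manip.get_state())
E
```

```text
cell.py
pics
{'fx': 444.157668783217, 'fy': 444.157668783217, 'cx': 316.0020985858233, 'cy': 195.57263187438204, 'distortion': array([0.02579548, 0.        , 0.        , 0.        , 0.        ]), 'extrinsics': array([[ 0.22923351,  0.97324666,  0.01558639, -0.1616414 ],
       [ 0.7561373 , -0.16796746, -0.63248978, -0.43353514],
       [-0.61295056,  0.1567733 , -0.77441187,  1.33698186],
       [ 0.        ,  0.        ,  0.        ,  1.        ]])}
{'fx': 476.6790233226751, 'fy': 476.6790233226751, 'cx': 318.27757094060945, 'cy': 200.66604887380998, 'distortion': array([-0.06470757,  0.        ,  0.        ,  0.        ,  0.        ]), 'extrinsics': array([[-0.02366778, -0.99969369, -0.00723632,  0.01269524],
       [-0.98622445,  0.024533  , -0.1635832 ,  0.63649232],
       [ 0.16371062,  0.00326498, -0.986503  ,  1.10729263],
       [ 0.        ,  0.        ,  0.        ,  1.        ]])}
{'time': 0.1, 'joint_positions': array([-1.39345672,  0.59204248,  0.04831763,  1.60969629, -0.03330658,
        0.94274085, -0.03369193]), 'dq': array([ 0.00024263, -0.00116009,  0.0004473 , -0.0018404 ,  0.00120692,
       -0.00108124,  0.00028681]), 'joint_torque': array([ 4.29163920e-03, -5.49999011e+01,  1.55301511e+00, -1.98824358e+01,
        9.70669178e-03,  3.81026301e-03,  6.88909111e-06]), 'tcp_pos': array([0.19379329, 0.69798779, 0.30284372]), 'tool_rot': array([-0.42399833, -3.11268297,  0.00325988]), 'contact_force': array([0.22863182, 0.4521809 , 0.07787842]), 'ft_torque': array([-0.03378134,  0.01170401,  0.04057607]), 'finger_force': 0.0, 'gripper_width': 0.08533563221774693}
```

View pics/scene0.png

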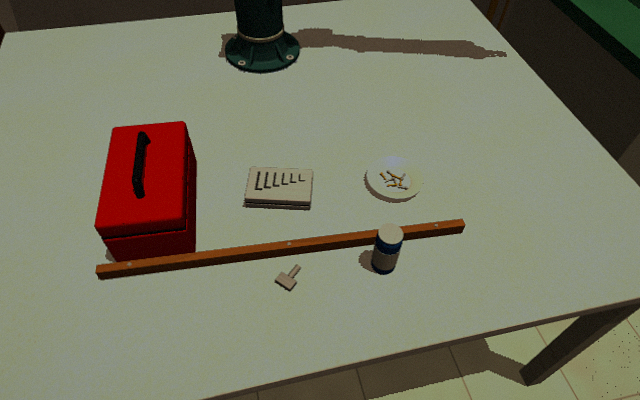

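View pics/top0.png

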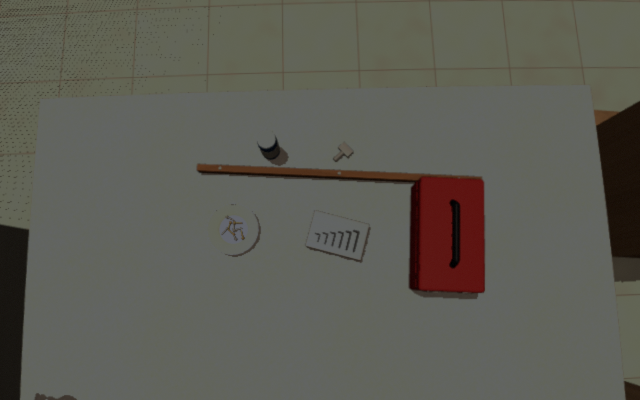

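The scene view shows the case at about (279,187), the red toolbox left at (150,190), and the batten from (97,271) to (465,226). The top view shows the case at about (338,235), the toolbox's facing side at column ~413, the batten at row ~172 and the saucer at (235,230).

```bash
cat > h.py <<'E'
from cell import manip, vision, ticket
import cv2, numpy as np
def ray(n,px):
    m=vision.camera_model(n);K=np.array([[m['fx'],0,m['cx']],[0,m['fy'],m['cy']],[0,0,1]])
    u=cv2.undistortPoints(np.float64(px).reshape(-1,1,2),K,m['distortion'])[:,0]
    E=m['extrinsics'];R,t=E[:3,:3],E[:3,3]
    return -R.T@t,np.c_[u,np.ones(len(u))]@R
def cast(n,px,z):
    c,d=ray(n,px);return (c+d*((z-c[2])/d[:,2])[:,None])[:,:2]
def tri(p,q):   # scene px, top px -> points and miss distance
    c1,d1=ray("scene",p);c2,d2=ray("top",q);o=[]
    for a,b in zip(d1,d2):
        s=np.linalg.lstsq(np.c_[a,-b],c2-c1,rcond=None)[0]
        x,y=c1+a*s[0],c2+b*s[1];o.append([*(x+y)/2,np.linalg.norm(x-y)])
    return np.array(o)
E
python3 - <<'E'
from h import *
out=[]
for n,(x,y,w,h) in(("top",(290,195,100,80)),("scene",(230,150,100,75))):
    f=cv2.imread(f"pics/{n}0.png");c=f[y:y+h,x:x+w]
    c=cv2.resize(c,(400,300),interpolation=cv2.INTER_CUBIC)
    out.append(np.clip(c.astype(float)*(2 if n=="top" else 1.2),0,255).astype('uint8'))
    hsv=cv2.cvtColor(f,cv2.COLOR_BGR2HSV)
    for nm,m in(("red",((hsv[...,0]<4)|(hsv[...,0]>176))&(hsv[...,1]>180)&(hsv[...,2]>40)),("wood",(hsv[...,0]>5)&(hsv[...,0]<15)&(hsv[...,1]>150)&(hsv[...,2]>50))):
        cs=cv2.findContours(m.astype('uint8'),0,1)[0];k=max(cs,key=cv2.contourArea)
        print(n,nm,cv2.contourArea(k),cv2.approxPolyDP(k,3,True)[:,0].tolist())
    print(f[230,290] if n=="top" else f[190,235], f[240,310:330].tolist()[::6])
cv2.imwrite("pics/crop0.png",np.hstack(out))
E
```

```text
top red 7172.5 [[422, 177], [419, 289], [482, 291], [482, 181]]
top wood 994.5 [[198, 165], [198, 170], [399, 179], [456, 177], [341, 171], [339, 176], [337, 171], [232, 166], [218, 170], [217, 166]]
[ 93 100  97] [[98, 100, 97], [97, 96, 94], [100, 101, 98], [100, 100, 98]]
scene red 10762.5 [[182, 121], [113, 128], [95, 222], [103, 235], [182, 226], [184, 176], [187, 175], [186, 229], [103, 240], [118, 261], [134, 259], [135, 255], [144, 258], [194, 250], [194, 187], [190, 186], [195, 176], [189, 176], [193, 175], [189, 166], [194, 162], [191, 163], [193, 157], [189, 155], [193, 154], [188, 136], [185, 173], [186, 128]]
scene wood 1925.5 [[377, 230], [98, 265], [96, 272], [370, 237]]
[131 148 139] [[7, 48, 106], [10, 51, 106], [13, 56, 111], [15, 60, 113]]
```

View pics/crop0.png

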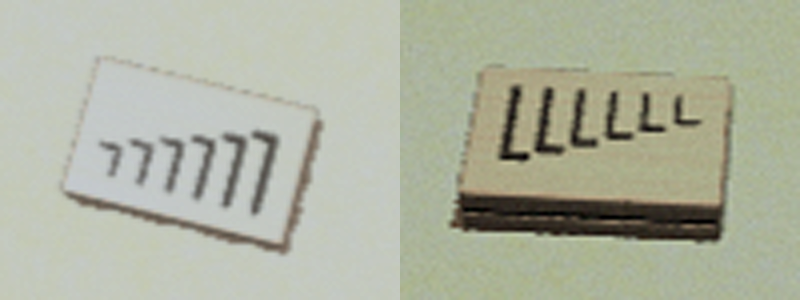

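The crop shows the lid corners. In the top view they are about (314.5,210), (369.5,224), (361,259) and (306,246). In the scene view they are about (250,167), (313,170), (310.5,202) and (245,198).

```bash
cat >> h.py <<'E'
def mean(n,k=6):
    return np.mean([vision.grab_frame(n) for _ in range(k)],0).astype(np.float32)
def pose(c):  # 4 corners world xy, ordered far-left, far-right, near-right, near-left
    c=np.asarray(c);ctr=c.mean(0);d=(c[0]+c[3]-c[1]-c[2])
    w=np.linalg.norm(d)/2;e=c[0]+c[1]-c[2]-c[3]
    return ctr,np.degrees(np.arctan2(-d[0],d[1])),np.degrees(np.arctan2(e[1],e[0])),w,np.linalg.norm(e)/2
E
python3 - <<'E'
from h import *
T=[(314.5,210.2),(369.5,223.8),(361,259),(306,245.5)]
S=[(310.5,201.7),(245,198.2),(250,167.5),(313,170)]
print("cam",ray("top",T)[0],ray("scene",S)[0])
print(tri(S,T).round(4))
for n,p in(("top",T),("scene",S)): 
    c=cast(n,p,.034);print(c.round(4).tolist(),pose(c))
# batten near top edge z=.03 (top), both edges
print("bat near top",cast("top",[(198,171),(300,175.5),(399,180)],.03), "far",cast("top",[(198,165),(456,177)],.03))
print("bat scene far-top",cast("scene",[(98,272-7),(377,230)],.03))
print("toolbox top lid",cast("top",[(422,177),(419,289),(482,291),(482,181)],.13))
print("box scene top",cast("scene",[(182,121),(113,128),(95,222),(182,226)],.13))
print("box left base top view",cast("top",[(413,180),(410.5,290)],.0),cast("scene",[(196,251)],0))
f=cv2.imread("pics/top0.png")
print("row185",f[200,404:428].tolist()); print("row250",f[250,404:428].tolist())
print("col300",f[155:185,300].tolist())
E
```

```text
cam [ 0.4467492  -0.006539    1.19655882] [ 1.18436949 -0.1251059   0.76368748]
[[ 0.6169  0.0078  0.0295  0.0012]
 [ 0.5794 -0.126   0.0319  0.0023]
 [ 0.4939 -0.1027  0.0315  0.0007]
 [ 0.5304  0.0318  0.0304  0.0038]]
[[0.6161, 0.0072], [0.5791, -0.1269], [0.4937, -0.1029], [0.5297, 0.0298]] (array([ 0.55465762, -0.04819852]), np.float64(-15.309241224115025), np.float64(-15.221850346300567), np.float64(0.1383152580979483), np.float64(0.0889558036139246))
[[0.6205, 0.0075], [0.5814, -0.1248], [0.4963, -0.1025], [0.5338, 0.0329]] (array([ 0.55799667, -0.04670404]), np.float64(-15.969597618799034), np.float64(-15.54082025432333), np.float64(0.13926156755084515), np.float64(0.08910482939359898))
bat near top [[ 0.72372082  0.29884935]
 [ 0.70533831  0.04156526]
 [ 0.68768844 -0.2057138 ]] far [[ 0.73928003  0.29916173]
 [ 0.69194383 -0.34971778]]
bat scene far-top [[ 0.67815816 -0.41166812]
 [ 0.71721561  0.12265558]]
toolbox top lid [[ 0.67277362 -0.24184212]
 [ 0.42054524 -0.22068337]
 [ 0.41192267 -0.36081694]
 [ 0.66015504 -0.37990545]]
box scene top [[ 0.42339017 -0.22661616]
 [ 
[... 587 characters left out ...]
 98, 95], [69, 73, 74], [21, 22, 38], [1, 1, 29], [5, 4, 33], [3, 3, 33], [4, 4, 34], [4, 4, 48], [2, 4, 44], [4, 3, 33], [3, 3, 41], [5, 5, 64], [13, 14, 84], [14, 17, 91], [17, 21, 93], [21, 23, 94], [20, 23, 94], [20, 23, 93], [19, 21, 93], [20, 24, 94]]
col300 [[95, 100, 97], [95, 100, 97], [96, 101, 98], [97, 101, 98], [96, 100, 98], [98, 101, 98], [95, 100, 98], [96, 100, 98], [96, 100, 98], [96, 100, 97], [96, 100, 98], [96, 100, 97], [93, 98, 96], [58, 71, 84], [32, 52, 81], [28, 50, 82], [28, 49, 80], [28, 49, 80], [25, 46, 78], [20, 38, 63], [7, 18, 33], [7, 13, 22], [32, 38, 46], [52, 59, 64], [87, 92, 91], [96, 100, 98], [97, 100, 98], [96, 100, 97], [96, 101, 98], [95, 100, 98]]
```

```bash
cat >> h.py <<'E'
from scipy.spatial.transform import Rotation as Ro
TH=np.radians(-4.15);EX=np.array([np.cos(TH),np.sin(TH)]);EY=np.array([-np.sin(TH),np.cos(TH)])
def goal(u,v,z,alongv=True):
    """batten-axes target (u,v), TCP height z, finger line along EY or EX -> tool-axes shift and turn"""
    s=manip.get_state();R=Ro.from_rotvec(s['tool_rot'])
    p=np.r_[u*EX+v*EY,z];yv=np.r_[EY if alongv else EX,0];best=None
    for g in(1,-1):
        Y=g*yv;Z=np.array([0,0,-1.]);G=Ro.from_matrix(np.c_[np.cross(Y,Z),Y,Z])
        r=(R.inv()*G).as_rotvec()
        if best is None or np.linalg.norm(r)<np.linalg.norm(best): best=r
    print("shift",R.inv().apply(p-s['tcp_pos']).round(4),"turn",best.round(4))
    print("uv now",s['tcp_pos'][:2]@EX,s['tcp_pos'][:2]@EY,s['tcp_pos'][2],"F",s['contact_force'].round(1),"t",s['time'],"j7",s['joint_positions'][6].round(2))
E
python3 -c "
from h import *
print(manip.tips_ahead);goal(.45,-.008,.2);goal(.476,-.008,.078);print(Ro.from_rotvec(manip.get_state()['tool_rot']).as_matrix().round(3))"
```

```text
0.0726
shift [-0.4427 -0.6434  0.1042] turn [-2.100e-03 -1.000e-04 -1.983e-01]
uv now 0.14277329514241033 0.710182078711188 0.3028437179160913 F [0.2 0.5 0.1] t 0.1 j7 -0.03
shift [-0.4682 -0.638   0.2262] turn [-2.100e-03 -1.000e-04 -1.983e-01]
uv now 0.14277329514241033 0.710182078711188 0.3028437179160913 F [0.2 0.5 0.1] t 0.1 j7 -0.03
[[-0.964  0.267 -0.   ]
 [ 0.267  0.964 -0.002]
 [-0.    -0.002 -1.   ]]
```

Units first: shifts go in mm and turns go in units of 0.25 rad. So -0.4 m is -400, -0.35 m is -350, -0.13 rad is -0.52.

Emit:
send_path(
  steps=[
    {"tx": -40, "ty": -60, "tz": 10, "rz": -0.08},
    {"tx": -80, "ty": -120, "tz": 20, "rz": -0.16},
    {"tx": -110, "ty": -160, "tz": 30, "rz": -0.2},
    {"tx": -150, "ty": -210, "tz": 40, "rz": -0.28},
    {"tx": -180, "ty": -260, "tz": 50, "rz": -0.36},
    {"tx": -210, "ty": -310, "tz": 60, "rz": -0.44},
    {"tx": -240, "ty": -350, "tz": 60, "rz": -0.48},
    {"tx": -270, "ty": -400, "tz": 60, "rz": -0.52},
  ],
  finger_gap=0.085,
)

```text
time: 1.1
tcp_pos: [0.3478, 0.2395, 0.2438]
tool_rot: [0.22, 3.133, 0.0]
contact_force: [0.9, 0.2, -0.6]
gripper_width: 0.0852
finger_force: 0.0
```

```bash
python3 -c "
from h import *
goal(.468,-.008,.18)"
```

```text
shift [-0.1565 -0.262   0.0638] turn [ 0.0003  0.0005 -0.0678]
uv now 0.32953628456074174 0.263991812620781 0.2437956221373597 F [ 0.9  0.2 -0.6] t 1.1 j7 0.73
```

In the tool's units: -0.262 m is -262, -0.25 m is -250, -0.068 rad is -0.272.

Emit:
send_path(
  steps=[
    {"tx": -30, "ty": -50, "tz": 10, "rz": -0.08},
    {"tx": -60, "ty": -100, "tz": 20, "rz": -0.12},
    {"tx": -90, "ty": -150, "tz": 40, "rz": -0.2},
    {"tx": -120, "ty": -200, "tz": 50, "rz": -0.24},
    {"tx": -150, "ty": -250, "tz": 60, "rz": -0.272},
    {"tx": -156, "ty": -262, "tz": 64, "rz": -0.272},
    {"tx": -156, "ty": -262, "tz": 64, "rz": -0.272},
  ],
)

```text
time: 1.98
tcp_pos: [0.4645, -0.041, 0.1795]
tool_rot: [-0.118, -3.138, 0.0]
contact_force: [0.0, 0.4, -0.1]
gripper_width: 0.0852
finger_force: 0.0
```

```bash
python3 -c "
from h import *
goal(.474,-.008,.078)"
```

```text
shift [-0.0079 -0.0007  0.1015] turn [-0.0001 -0.0012 -0.0027]
uv now 0.4662674759918713 -0.007293447558501108 0.1795207334553737 F [ 0.   0.4 -0.1] t 1.975 j7 1.46
```

In the tool's units: 0.102 m is 102, 0.08 m is 80.

Emit:
send_path(
  steps=[
    {"tz": 40},
    {"tz": 80},
    {"tz": 102},
    {"tz": 102},
  ],
)

```text
time: 2.48
tcp_pos: [0.4636, -0.0378, 0.077]
tool_rot: [-0.108, -3.136, -0.002]
contact_force: [-0.3, 0.4, 1.2]
gripper_width: 0.0851
finger_force: 0.0
```

```bash
python3 - <<'E'
from h import *
goal(.5,-.008,.078)
a=vision.grab_frame("scene")[130:230,210:350,::-1];b=vision.grab_frame("top")[180:280,270:410,::-1]
cv2.imwrite("pics/c1.png",np.hstack([cv2.resize(x,(400,286)) for x in(a,np.clip(b*1.8,0,255).astype('uint8'))]))
E
```

```text
shift [-0.0349 -0.0039 -0.0011] turn [ 0.0009 -0.0037  0.0038]
uv now 0.4650741684309362 -0.004185672112641786 0.07700333456563348 F [-0.3  0.4  1.2] t 2.475 j7 1.45
```

View pics/c1.png

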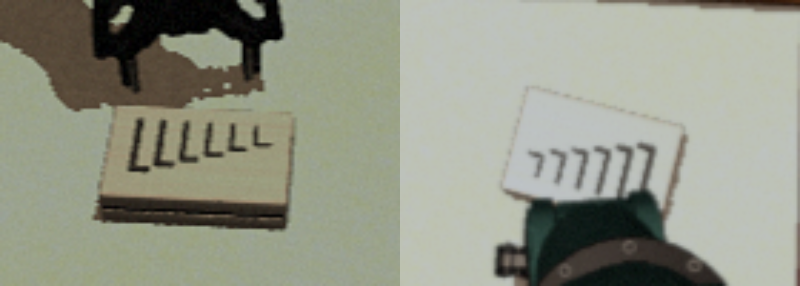

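The picture shows both fingers standing behind the case's near side and clear of it, so I push.

In the tool's units: -0.015 m is -15, -0.09 m is -90.

Emit:
send_path(
  steps=[
    {"tx": -15, "ty": -2},
    {"tx": -30, "ty": -4},
    {"tx": -40, "ty": -4},
    {"tx": -50, "ty": -4},
    {"tx": -60, "ty": -4},
    {"tx": -70, "ty": -4},
    {"tx": -80, "ty": -4},
    {"tx": -90, "ty": -4},
  ],
)

```text
time: 3.58
tcp_pos: [0.5515, -0.0501, 0.0777]
tool_rot: [-0.111, -3.132, -0.001]
contact_force: [-7.3, 0.3, 6.3]
gripper_width: 0.085
finger_force: 3.9
```

```bash
python3 - <<'E'
from h import *
goal(.6,-.008,.077)
a=vision.grab_frame("scene")[130:270,200:396,::-1];b=vision.grab_frame("top")[150:250,270:410,::-1]
cv2.imwrite("pics/c2.png",np.hstack([cv2.resize(x,(400,286)) for x in(a,np.clip(b*1.8,0,255).astype('uint8'))]))
E
```

```text
shift [-0.0463  0.002   0.0003] turn [ 0.0002 -0.0075  0.0019]
uv now 0.553718823676676 -0.010082953282124642 0.07767360450782268 F [-7.3  0.3  6.3] t 3.575 j7 1.47
```

View pics/c2.png

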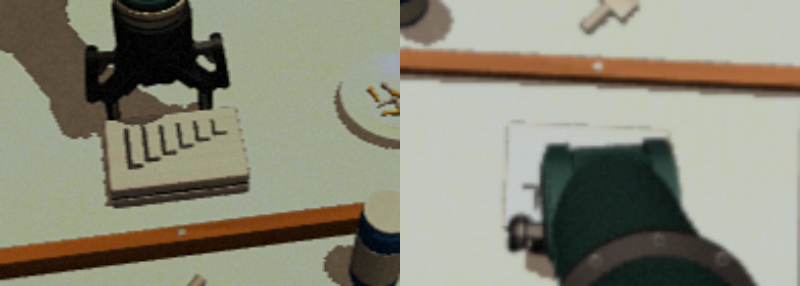

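Both fingers touch the near side, and the case is now roughly parallel to the batten with a gap of about 4–5 cm. I keep pushing.

In the tool's units: -0.04 m is -40, -0.01 m is -10.

Emit:
send_path(
  steps=[
    {"tx": -10},
    {"tx": -20},
    {"tx": -30},
    {"tx": -36},
    {"tx": -40},
  ],
)

```text
time: 4.3
tcp_pos: [0.5937, -0.0535, 0.0778]
tool_rot: [-0.113, -3.137, -0.0]
contact_force: [-6.0, 1.3, 4.9]
gripper_width: 0.085
finger_force: 3.3
```

Emit:
send_path(
  steps=[
    {"tx": -3},
    {"tx": -6},
  ],
)

```text
time: 4.55
tcp_pos: [0.5988, -0.054, 0.0779]
tool_rot: [-0.114, -3.136, -0.0]
contact_force: [-2.7, 0.2, 1.9]
gripper_width: 0.0846
finger_force: 3.7
```

```bash
python3 -c "
from h import *
goal(.6,-.008,.077)"
```

```text
shift [0.0011 0.0026 0.0009] turn [-0.0001 -0.0031  0.0001]
uv now 0.6011467626105254 -0.01056750622155743 0.07787128733265679 F [-2.7  0.2  1.9] t 4.55 j7 1.47
```

In the tool's units: -0.004 m is -4, -0.003 m is -3.

Emit:
send_path(
  steps=[
    {"tx": -3},
    {"tx": -4},
  ],
)

```text
time: 4.8
tcp_pos: [0.5993, -0.0541, 0.0777]
tool_rot: [-0.112, -3.128, 0.0]
contact_force: [-11.4, 1.8, 9.5]
gripper_width: 0.0852
finger_force: 6.0
```

Emit:
send_path(
  steps=[
    {"tx": -3},
    {"tx": -4},
  ],
)

```text
time: 5.05
tcp_pos: [0.5997, -0.0542, 0.0774]
tool_rot: [-0.112, -3.12, 0.0]
contact_force: [-16.6, 2.0, 14.8]
gripper_width: 0.0853
finger_force: 8.7
```

```bash
python3 - <<'E'
from h import *
a=vision.grab_frame("scene")[160:260,220:360,::-1];b=vision.grab_frame("top")[150:250,270:410,::-1]
cv2.imwrite("pics/c3.png",np.hstack([cv2.resize(x,(400,286)) for x in(a,np.clip(b*1.8,0,255).astype('uint8'))]))
E
```

```text
(no output)
```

View pics/c3.png

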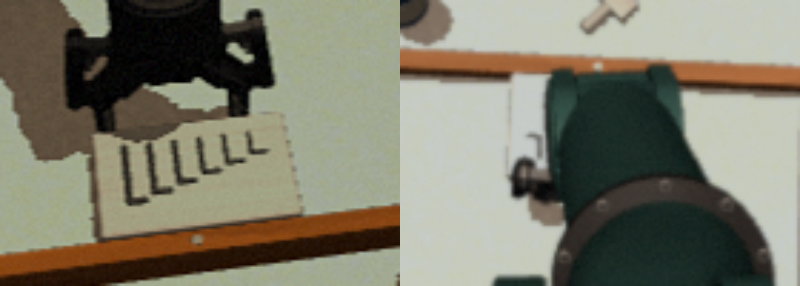

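The case's far long side is hard against the batten, with contact force rising to 16 N. Now I back off and go round to its left end.

In the tool's units: 0.03 m is 30, -0.06 m is -60.

Emit:
send_path(
  steps=[
    {"tx": 20},
    {"tx": 30, "tz": -20},
    {"tx": 30, "tz": -60},
    {"tx": 30, "tz": -60},
  ],
)

```text
time: 5.65
tcp_pos: [0.5823, -0.0529, 0.1413]
tool_rot: [0.115, 3.128, 0.0]
contact_force: [-0.4, -0.0, 0.9]
gripper_width: 0.0852
finger_force: 0.0
```

```bash
python3 - <<'E'
from h import *
c=cast("scene",[(325,235.2),(255,244)],.034);print("uv far corners",c@EX,c@EY)
c=cast("top",[(309,176)],.034);print(c@EX,c@EY)
for z in (.034,):
  v=c[0]@EY
goal(.654,v+.06,.13,False)
E
```

```text
uv far corners [0.70609664 0.70621159] [ 0.06806712 -0.06994392]
[0.69938894] [0.06976498]
shift [-0.0691  0.1404  0.0121] turn [0.0092 0.0084 1.57  ]
uv now 0.5846275227465328 -0.010622478370008702 0.14129583367583445 F [-0.4 -0.   0.9] t 5.65 j7 1.47
```

In the tool's units: 0.13 m is 130, 0.1 m is 100, 1.44 rad is 5.76.

Emit:
send_path(
  steps=[
    {"tx": -10, "ty": 20, "rz": 0.72},
    {"tx": -20, "ty": 40, "rz": 1.44},
    {"tx": -30, "ty": 60, "rz": 2.16},
    {"tx": -40, "ty": 80, "rz": 2.88},
    {"tx": -50, "ty": 100, "rz": 3.6},
    {"tx": -60, "ty": 120, "rz": 4.32},
    {"tx": -70, "ty": 130, "rz": 5.04},
    {"tx": -70, "ty": 140, "rz": 5.76},
  ],
  finger_gap=0.045,
)

```text
time: 6.65
tcp_pos: [0.6605, 0.0827, 0.1376]
tool_rot: [2.159, 2.277, 0.003]
contact_force: [1.4, -0.9, -0.6]
gripper_width: 0.0451
finger_force: 0.0
```

```bash
python3 -c "
from h import *
goal(.656,.108,.075,False)"
```

```text
shift [-0.0225  0.0002  0.0626] turn [0.0041 0.0008 0.1257]
uv now 0.6527357521254493 0.13028826777215152 0.13760101682937678 F [ 1.4 -0.9 -0.6] t 6.65 j7 0.29
```

Emit:
send_path(
  steps=[
    {"tx": -5, "rz": 0.504},
    {"tx": -10, "tz": 20, "rz": 0.504},
    {"tx": -20, "tz": 50, "rz": 0.504},
    {"tx": -20, "tz": 60, "rz": 0.504},
    {"tx": -20, "tz": 60, "rz": 0.504},
  ],
)

```text
time: 7.28
tcp_pos: [0.6589, 0.0618, 0.0766]
tool_rot: [-2.294, -2.144, 0.002]
contact_force: [0.0, 0.1, 0.0]
gripper_width: 0.045
finger_force: 0.0
```

```bash
python3 - <<'E'
from h import *
goal(.656,.08,.077,False)
a=vision.grab_frame("scene")[150:290,200:396,::-1];b=vision.grab_frame("top")[130:250,240:408,::-1]
cv2.imwrite("pics/c4.png",np.hstack([cv2.resize(x,(400,286)) for x in(a,np.clip(b*1.8,0,255).astype('uint8'))]))
E
```

```text
shift [-0.0293  0.0031 -0.0004] turn [-0.0018  0.0001  0.0049]
uv now 0.6527091549208576 0.10931800721875065 0.07655778765755278 F [0.  0.1 0. ] t 7.275 j7 0.27
```

View pics/c4.png

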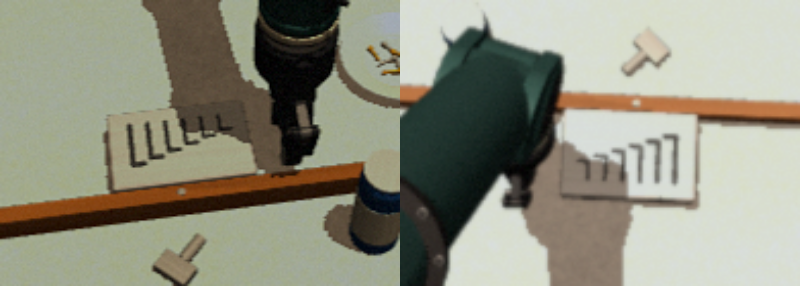

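The case lies along the batten, and the fingers are beside its left end, clear of the batten and the oil can. I push along the batten.

In the tool's units: -0.12 m is -120, -0.105 m is -105, 0.005 rad is 0.02.

Emit:
send_path(
  steps=[
    {"tx": -15, "ty": 1, "rz": 0.02},
    {"tx": -30, "ty": 2, "rz": 0.02},
    {"tx": -45, "ty": 3, "rz": 0.02},
    {"tx": -60, "ty": 3, "rz": 0.02},
    {"tx": -75, "ty": 3, "rz": 0.02},
    {"tx": -90, "ty": 3, "rz": 0.02},
    {"tx": -105, "ty": 3, "rz": 0.02},
    {"tx": -120, "ty": 3, "rz": 0.02},
  ],
)

```text
time: 8.38
tcp_pos: [0.654, -0.054, 0.0787]
tool_rot: [-2.293, -2.137, -0.006]
contact_force: [-1.5, 9.0, 6.6]
gripper_width: 0.045
finger_force: 4.6
```

```bash
python3 - <<'E'
from h import *
goal(.656,-.042,.077,False)
a=vision.grab_frame("scene")[150:290,160:356,::-1];b=vision.grab_frame("top")[130:250,290:458,::-1]
cv2.imwrite("pics/c5.png",np.hstack([cv2.resize(x,(400,286)) for x in(a,np.clip(b*1.8,0,255).astype('uint8'))]))
E
```

```text
shift [-0.0355 -0.0003  0.0015] turn [-0.0023 -0.0077  0.0017]
uv now 0.6562438985821439 -0.006546752480027 0.07874375539840554 F [-1.5  9.   6.6] t 8.375 j7 0.42
```

View pics/c5.png

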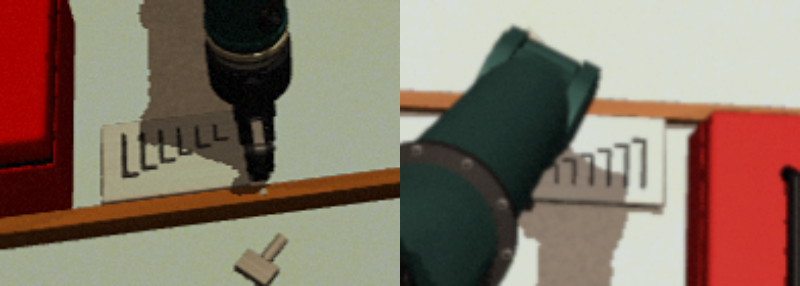

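The case is still flush with the batten, and the gap to the toolbox is about 20–30 mm. I continue in small steps and watch the force.

In the tool's units: -0.02 m is -20, -0.015 m is -15.

Emit:
send_path(
  steps=[
    {"tx": -8},
    {"tx": -15},
    {"tx": -20},
  ],
)

```text
time: 8.85
tcp_pos: [0.6529, -0.0742, 0.0784]
tool_rot: [-2.295, -2.138, -0.005]
contact_force: [-0.5, 8.3, 6.4]
gripper_width: 0.0453
finger_force: 4.5
```

Emit:
send_path(
  steps=[
    {"tx": -3},
    {"tx": -5},
  ],
)

```text
time: 9.1
tcp_pos: [0.6525, -0.0789, 0.0784]
tool_rot: [-2.295, -2.138, -0.005]
contact_force: [-0.5, 9.5, 7.3]
gripper_width: 0.0444
finger_force: 4.6
```

```bash
python3 -c "
from h import *
goal(.656,-.042,.077,False)"
```

```text
shift [-0.0105 -0.0006  0.0014] turn [-0.0017 -0.0062  0.0017]
uv now 0.6565410671267528 -0.03150410647292762 0.0784271846226808 F [-0.5  9.5  7.3] t 9.1 j7 0.45
```

In the tool's units: -0.005 m is -5, -0.003 m is -3.

Emit:
send_path(
  steps=[
    {"tx": -3},
    {"tx": -5},
  ],
)

```text
time: 9.35
tcp_pos: [0.6522, -0.0838, 0.0785]
tool_rot: [-2.294, -2.138, -0.005]
contact_force: [-1.4, 8.5, 6.9]
gripper_width: 0.045
finger_force: 4.5
```

Emit:
send_path(
  steps=[
    {"tx": -2},
    {"tx": -3},
  ],
)

```text
time: 9.6
tcp_pos: [0.652, -0.0862, 0.0784]
tool_rot: [-2.294, -2.137, -0.006]
contact_force: [-0.9, 10.3, 7.7]
gripper_width: 0.0452
finger_force: 5.3
```

Emit:
send_path(
  steps=[
    {"tx": -2},
    {"tx": -2},
  ],
)

```text
time: 9.85
tcp_pos: [0.652, -0.0863, 0.0784]
tool_rot: [-2.291, -2.137, -0.008]
contact_force: [-1.3, 13.3, 6.8]
gripper_width: 0.0452
finger_force: 6.1
```

Emit:
send_path(
  steps=[
    {"tx": -1},
    {"tx": -2},
    {"tx": -2},
  ],
)

```text
time: 10.22
tcp_pos: [0.6521, -0.0864, 0.0784]
tool_rot: [-2.289, -2.136, -0.011]
contact_force: [0.0, 14.6, 8.7]
gripper_width: 0.045
finger_force: 7.4
```

Emit:
send_path(
  steps=[
    {"tx": 20},
    {"tx": 50},
    {"tx": 90, "tz": -50},
    {"tx": 130, "tz": -100},
    {"tx": 130, "tz": -100},
    {"tx": 130, "tz": -100},
  ],
)

```text
time: 10.98
tcp_pos: [0.6607, 0.0335, 0.1779]
tool_rot: [2.3, 2.137, -0.002]
contact_force: [-0.4, 0.2, -0.6]
gripper_width: 0.0448
finger_force: 0.0
```

```bash
python3 - <<'E'
from h import *
np.save("top6",mean("top"));np.save("sc6",mean("scene"))
a=np.load("sc6.npy")[190:270,180:292,::-1];b=np.load("top6.npy")[150:230,330:442,::-1]
cv2.imwrite("pics/c6.png",np.hstack([cv2.resize(x,(400,286),interpolation=cv2.INTER_CUBIC) for x in(a,np.clip(b*1.8,0,255))]))
goal(.58,-.115,.18)
E
```

```text
shift [-0.1974 -0.0766 -0.0022] turn [-1.0000e-04  1.0000e-04  1.5701e+00]
uv now 0.6567503355906625 0.08236756706800688 0.17776813027947233 F [ 0.1  0.4 -0.8] t 11.575 j7 0.24[ WARN:0@7.682] global loadsave.cpp:1063 imwrite_ Unsupported depth image for selected encoder is fallbacked to CV_8U.
```

View pics/c6.png

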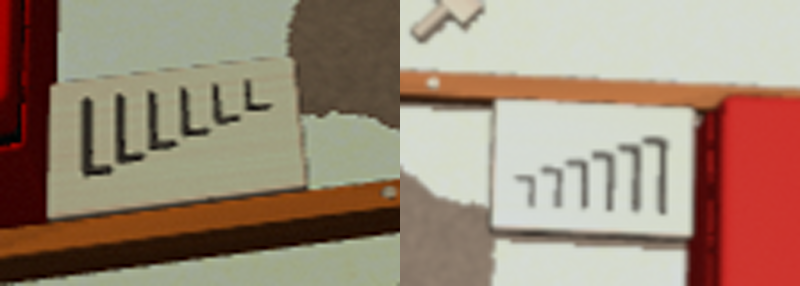

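The case sits in the corner: its far edge lies along the batten in both views and its right end meets the toolbox's foot. I make one more light press from the near side to be sure it is flush, turning the wrist back the way it came to stay clear of the toolbox.

In the tool's units: -0.197 m is -197, -0.18 m is -180, -0.18 rad is -0.72.

Emit:
send_path(
  steps=[
    {"tx": -20, "ty": -20, "rz": -0.72},
    {"tx": -40, "ty": -40, "rz": -1.44},
    {"tx": -70, "ty": -60, "rz": -2.16},
    {"tx": -100, "ty": -80, "rz": -2.88},
    {"tx": -130, "ty": -90, "rz": -3.6},
    {"tx": -160, "ty": -90, "rz": -4.32},
    {"tx": -180, "ty": -90, "rz": -5.04},
    {"tx": -197, "ty": -90, "rz": -5.76},
  ],
  finger_gap=0.06,
)

```text
time: 12.58
tcp_pos: [0.5567, -0.1566, 0.1781]
tool_rot: [0.312, 3.126, -0.001]
contact_force: [0.1, -0.8, -0.3]
gripper_width: 0.0598
finger_force: 0.0
```

```bash
python3 -c "
from h import *
goal(.575,-.117,.077)"
```

```text
shift [-0.0084 -0.      0.1011] turn [-0.0005  0.0005 -0.1267]
uv now 0.5666163768602672 -0.1158494772323907 0.17811798421509645 F [ 0.1 -0.8 -0.3] t 12.575 j7 1.59
```

In the tool's units: 0.1 m is 100, 0.09 m is 90, -0.127 rad is -0.508.

Emit:
send_path(
  steps=[
    {"tz": 20, "rz": -0.508},
    {"tz": 50, "rz": -0.508},
    {"tz": 90, "rz": -0.508},
    {"tz": 100, "rz": -0.508},
    {"tz": 100, "rz": -0.508},
  ],
)

```text
time: 13.2
tcp_pos: [0.5568, -0.1552, 0.0778]
tool_rot: [-0.121, -3.138, 0.0]
contact_force: [-0.5, 0.3, 1.1]
gripper_width: 0.0598
finger_force: 0.0
```

```bash
python3 -c "
from h import *
goal(.6017,-.117,.077)"
```

```text
shift [-0.0351 -0.0024  0.0007] turn [-0.0001 -0.0008 -0.0044]
uv now 0.5665674515492121 -0.11448839038001188 0.07777513293752257 F [-0.5  0.3  1.1] t 13.2 j7 1.66
```

In the tool's units: -0.032 m is -32, -0.028 m is -28, -0.004 rad is -0.016.

Emit:
send_path(
  steps=[
    {"tx": -15, "rz": -0.016},
    {"tx": -28, "rz": -0.016},
    {"tx": -32, "rz": -0.016},
  ],
)

```text
time: 13.58
tcp_pos: [0.5911, -0.1577, 0.079]
tool_rot: [0.113, 3.136, -0.001]
contact_force: [-1.4, -0.2, 0.8]
gripper_width: 0.0601
finger_force: 0.7
```

Emit:
send_path(
  steps=[
    {"tx": -3},
    {"tx": -5},
  ],
)

```text
time: 13.82
tcp_pos: [0.5916, -0.1577, 0.0777]
tool_rot: [-0.113, -3.134, -0.001]
contact_force: [-6.5, 0.5, 4.0]
gripper_width: 0.0601
finger_force: 2.8
```

Emit:
send_path(
  steps=[
    {"tx": -2},
    {"tx": -3},
  ],
)

```text
time: 14.08
tcp_pos: [0.5919, -0.1576, 0.0774]
tool_rot: [-0.113, -3.129, -0.002]
contact_force: [-9.7, 0.7, 8.4]
gripper_width: 0.0598
finger_force: 4.6
```

Emit:
send_path(
  steps=[
    {"tx": -2},
    {"tx": -2},
  ],
)

```text
time: 14.32
tcp_pos: [0.5921, -0.1576, 0.0771]
tool_rot: [-0.113, -3.125, -0.002]
contact_force: [-11.5, 0.7, 8.3]
gripper_width: 0.0598
finger_force: 5.4
```

Emit:
send_path(
  steps=[
    {"tx": 10},
    {"tx": 30},
    {"tx": 40, "tz": -20},
    {"tx": 50, "ty": 20, "tz": -70},
    {"tx": 50, "ty": 60, "tz": -120},
    {"tx": 50, "ty": 120, "tz": -140},
    {"tx": 50, "ty": 180, "tz": -150},
    {"tx": 50, "ty": 220, "tz": -150},
  ],
)

```text
time: 15.32
tcp_pos: [0.5664, 0.0687, 0.2296]
tool_rot: [0.109, 3.134, 0.004]
contact_force: [0.5, 0.0, -1.0]
gripper_width: 0.0603
finger_force: 0.0
```

```bash
python3 - <<'E'
from h import *
a=mean("scene",4);b=mean("top",4)
s=manip.get_state();print(s['time'],s['tcp_pos'],s['contact_force'])
for n,o,x in(("scene","pics/scene0.png",a),("top","pics/top0.png",b)):
    d=np.abs(x-cv2.imread(o)[:,:,::-1]).max(2)
    r=(slice(150,262),slice(94,200)) if n=="scene" else (slice(177,292),slice(411,484))
    k=(slice(260,295),slice(270,305)) if n=="scene" else (slice(140,163),slice(330,355))
    print(n,"changed px: box",(d[r]>40).sum(),"key",(d[k]>25).sum())
A=a[150:290,80:276,::-1];B=b[140:240,330:470,::-1]
cv2.imwrite("pics/c7.png",np.hstack([cv2.resize(x,(400,286),interpolation=cv2.INTER_CUBIC) for x in(A,np.clip(B*1.8,0,255))]).clip(0,255).astype('uint8'))
E
```

```text
15.725 [0.56490048 0.06263547 0.22775592] [-0.54339412  0.71132467 -0.02157368]
scene changed px: box 112 key 0
top changed px: box 48 key 0
```

View pics/c7.png

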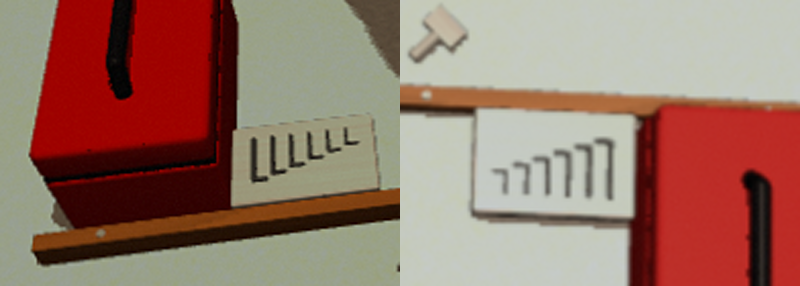

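The case is flush to the batten, its end is against the toolbox, and the arm is clear. The toolbox and bleed key have not moved.

```bash
python3 -c "
from cell import manip, vision, ticket
print(ticket.hand_in())"
```

```text
the job is handed in; nothing more can be done
None
```

I pushed the case flush against the batten with its end up against the toolbox and handed the job in at about 16 s; the toolbox and bleed key showed no movement in the pictures, and I never touched the saucer or the oil can, though I did not re-measure those two.

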